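# Dispense two bearing balls and hold the gate open

## Task

On the motor repair bench, push the steel tray across the mat, without lifting it, to the corner marks under the bearing-ball dispenser. Then pull the dispenser's spring-return gate out by its upright bar until the bar stands in line with the two mark pins, so that exactly two balls drop into the tray and the third stays in its cell. Finish while still gripping the bar and holding the gate at the pins (do not let it spring back), and leave the gear, jar and screwdriver where they are.

Things in the scene. Friction and masses are not known exactly. Their poses are not given: they have to be found in the camera images.
- tray: Loose open rectangular steel tray, about 0.35 kg, 120 mm along its x, 110 mm along its y, 34 mm high, walls 4 mm. Origin: centre of its underside, on the mat (z = 0). It starts 95 to 140 mm on the robot's side of the spot, a little turned; its x axis points roughly away from the robot. It slides on the mat.
- dispenser: Fixed ball dispenser; place and yaw vary. Origin on the bench straight below its middle cell; x points away from the robot, y to the robot's left (the gate's pulling direction). The magazine over the tray spot is carried from behind by a beam (top 90 mm) and a column (x = 104 to 144 mm, 106 mm high). Nothing in front of the column is higher than 95 mm.
- magazine (a point): Centre of the aluminium magazine's top, 95 mm above the bench, straight over the tray spot; axes as the dispenser's. Three open-topped cells side by side along y (centres -24, 0, +24 mm, each 20 mm square). Magazine 28 mm in x, 76 mm in y, underside 44 mm above the bench: the 34 mm tray passes below it.
- tray_spot (a point): The spot on the mat (z = 0) for the tray's centre, straight below the middle cell, framed by four white corner marks; axes as the dispenser's. With the tray centred here and its x along the dispenser's x it fits the marks. A tray centre within 20 mm will do.
- gate (a joint): Spring-return gate under the balls, a slide along the dispenser's +y: 0 = shut (its rest), grows as pulled out (m), stop at 0.075. The spring pulls it shut with about 4 N at 0, 12 N at the mark. The far ball falls at about 0.018, the middle one at 0.042, the near one at 0.065 (must not happen). At 0.052 the bar is in line with the pins.
- pull_bar (a point): Gate handle, an upright dark steel plate moving with the gate: 10 mm thick along y (the pull), 44 mm wide, 40 mm high, axes as the dispenser's. This point: its centre, 75 mm up (top 95 mm). Shut, it is at dispenser y = 83 mm, 40 mm clear of the magazine; a flat stem (top 60 mm up) joins it. Pinch from above, fingers closing along y, tips not below 63 mm.
- mark (a point): Middle point between the two upright mark pins (steel, 6 mm diameter, tops 95 mm up, 64 mm apart along x), at dispenser y = 135 mm, 85 mm above the bench. They stand on a flat bracket (80 mm wide, top 48 mm up) that reaches below the gate to y = 160 mm. The bar passes between them; it is at the mark when its centre is level with them along y within 6 mm.
- ball_far_center (a point): Centre of the 16 mm steel ball in the cell furthest from the pull bar (dispenser y = -24 mm); 68 mm high on the shut gate. Falls first.
- ball_mid_center (a point): Centre of the 16 mm steel ball in the middle cell. Falls second.
- ball_near_center (a point): Centre of the 16 mm steel ball in the cell next to the pull bar (dispenser y = +24 mm). Must stay in its cell.
- gear: Bystander: yellow plastic gear, 84 mm across, 22 mm high, lying on the left. Origin: centre of its underside.
- jar: Bystander: glass jar with white lid, 64 mm across, 85 mm high, standing on the right. Origin: centre of its underside.
- driver: Bystander: screwdriver lying on the right, along its x. Origin under its middle.
Things that resemble listed ones, but are neither listed nor needed, are in the scene too. Of the things that look like the tray, the smaller one is meant.

How it is judged (in metres and radians):
On the way, in this order (a step that is already met when the one before it is completed fails the run):
1. the tray stands on the spot under the magazine (horizontal distance between tray and tray_spot below 0.02 m and linear speed of tray below 0.02 m/s), for 0.2 s.
2. the gate is at the mark and exactly two balls lie in the tray (value of joint gate between 0.046 and 0.058 m and x of ball_far_center in the frame of tray between -0.056 and 0.056 m and y of ball_far_center in the frame of tray between -0.051 and 0.051 m and z of each of ball_far_center, ball_mid_center in the frame of tray below 0.03 m and x of ball_mid_center in the frame of tray between -0.056 and 0.056 m and y of ball_mid_center in the frame of tray between -0.051 and 0.051 m and height (world z) of ball_near_center above 0.06 m and contact force between the fingers and gate above 3 N), for 0.2 s.
At the end, for the whole second after the job is handed in: The fingers still hold the pull bar (over 3 N) with the gate at rest at 0.052 within 0.006 m (bar in line with the pins); the far and middle balls lie inside the tray, the near ball is still in its cell, and the tray's centre is within 20 mm of the spot (all of step 2 and velocity of joint gate between -0.01 and 0.01 m/s and horizontal distance between tray and tray_spot below 0.02 m); the arm keeps its last pose, push and grip.
It fails at once if the third ball (nearest the bar) leaves its cell (height (world z) of ball_near_center below 0.05 m).
It fails at once if the tray is lifted off the mat (height (world z) of tray above 0.02 m).
It fails at once if a bystander is moved by more than 30 mm (distance of any of gear, jar, driver from where it was at the start of the episode above 0.03 m).
It also fails if it takes over 48 s, if anything falls off the work surface, if the arm or the gripper's body presses on something with over 40 N, if the wrist force passes 120 N, or if a joint passes its speed limit or range.

## Robot

A 6-joint arm with a two-finger parallel gripper is mounted at the origin on the work surface. World frame = base frame: x ahead of the robot, y to its left, z up, the work surface at z = 0. Lengths are in mm, angles in rad, forces in N, time in s.
With the tool pointing down it reaches from about 375 to 900 mm from the base axis. Payload 3.1 kg.
Tool frame: the origin (TCP) lies midway between the tips of the shut fingers; the grasp point (between the pads) lies 19 mm behind it; z points along the fingers, y is the line along which they close (so a half turn about z gives the same grasp; the last joint's range is limited). The gripper opens to 85 mm and grips with 20 to 120 N. Pads are 22 mm wide; open, the fingers measure 114 mm over their backs; the gripper's body (76 mm by 85 mm) begins 54 mm behind the grasp point. The pads swing forward as they close: fully open they stand 13 mm farther back than shut.
Start: joints at [-0.178, 0.527, 1.433, -0, 1.181, -0.178], TCP at [624.977, 0.034, 231.31] pointing down, gripper open.
Joint ranges: [-3.08, 3.08], [-0.75, 2.2], [0.22, 2.44], [-1.43, 4.57], [0, 2.65], [-2.85, 2.85]. Speed limits (rad/s): [2.79, 2.79, 3.14, 3.14, 3.14, 3.14].

## Interface

Orientations are given as a unit quaternion [x, y, z, w].
In Python, from cell import state, camera, camera_model, sign_off gives the robot as it stands.
- The arm moves only by the shell command python3 -m handwheel 'ROWS' [FORCE]. ROWS is a JSON object of lists of equal length, an entry for each row: "delta_pos": the shift along the world's x, y, z in mm, a list of three; "rot": the turn, a rotation vector about the world's x, y, z in degrees, a list of three; "hand": the opening, from -1 (shut) to 1 (fully open). In form: {"delta_pos": [[x, y, z], ...], "rot": [[rx, ry, rz], ...], "hand": [hand, ...]}. A call has 1 to 8 rows; each row shifts and turns the commanded pose from where the row before left it; what a row does not reach is not made up. A row lasts 1/8 s, in which the tool goes at most 62.5 mm and 10.7 degrees, less where a joint would pass 70% of its speed; a pose out of reach is approached as far as the arm can. A call is refused whole if a number of a shift passes 62.5 or a number of a turn 10.7, either way. A call with a gripper value outside its range is refused whole. The fingers move at their own pace and stop on an object; FORCE is the grip in N (left out, the last holds). Time passes only in rows, so rows that do not move let the fingers close. It gives the time, the measured TCP pose, the force, the opening and the grip force at its end, in the units of the state.
- state(): the state, without advancing time (a new reading comes with each control period).
- camera(name): name is "scene" or "side" or "wrist"; returns the picture (400x640x3 uint8, red, green, blue); there is no depth.
- camera_model(name): a dict with "fov_y" (degrees; the focal length in pixels is half the picture's height over the tangent of half this angle, whatever the lens; pixels are square), "cx", "cy" (the principal point, pixels), "R" (3x3) and "t" (3): a world point X has camera coordinates R X + t; the wrist camera has in their place "tool_from_camera" (4x4, takes a point from camera to tool coordinates, whose origin is the TCP and whose axes are the flange's). Camera axes: x right, y down, z forward; pixel columns grow to the right and rows downward; lengths in mm; the calibration is good to about 2 mm. The wrist camera is an equidistant fisheye: a pixel r from the principal point sees the ray r / f radians off the axis. A picture is of the moment at which its call begins: read the wrist's pose just before it. camera_model takes no time and is no camera call.
- sign_off(): hands the job in; it is judged then, once.
The state is a dict: "time": time; "q": joint angles; "joint_velocities": joint speeds; "effort": joint torques, N m; "tcp_pos": TCP position; "ee_rot": TCP orientation; "wrist_force": force on the tool from outside, world axes, zero at the start; "moment": the same for the moment, N m; "width": opening from 0.0 (shut) to 1.0 (fully open); "grip_force": force on a finger pad.
Only numpy, scipy, OpenCV 4.12 (cv2) and the standard library are available. Lean on these libraries where they do the work, as an engineer would, in place of code of your own. Each camera call takes 0.05 s, during which the arm holds its last target. There are 200 camera calls.

## Working session

There is one attempt and no reset: what is moved stays moved. The work goes in short steps, Python scripts to look and compute and a shell command to move; the robot and the scene stay as the last step left them, time stands still between calls to the robot, and variables do not carry over. Pictures are saved under pics/ and viewed, at most 10 in all, crops included, and the job is handed in when it is done.

```bash
mkdir -p pics; ls; cat > h.py <<'E'
import numpy as np,cv2
from cell import state,camera,camera_model
def ray(name,u,v):
    m=camera_model(name);f=200/np.tan(np.radians(m['fov_y'])/2)
    R=np.array(m['R']);t=np.array(m['t'])
    d=R.T@np.array([(u-m['cx'])/f,(v-m['cy'])/f,1]);return -R.T@t,d
def onplane(name,u,v,z):
    o,d=ray(name,u,v);return (o+d*(z-o[2])/d[2]).round(1)
def proj(name,X):
    m=camera_model(name);f=200/np.tan(np.radians(m['fov_y'])/2)
    c=np.array(m['R'])@np.array(X,float)+np.array(m['t']);return np.array([m['cx']+f*c[0]/c[2],m['cy']+f*c[1]/c[2]]).round(1)
E
python3 - <<'E'
from h import *
for n in('scene','side'):
    cv2.imwrite(f'pics/{n}0.png',camera(n)[:,:,::-1]);print(n,camera_model(n)['fov_y'],ray(n,320,200))
E
```

```text
pics
scene 46.915006707227064 (array([1003.54590903,  248.79617107, 1021.01872071]), array([-0.44916068, -0.27900925, -0.84929661]))
side 57.88557427262822 (array([ 432.47210017, -730.52491515,  869.37471375]), array([ 0.10340871,  0.66188083, -0.74248308]))
```

View pics/scene0.png

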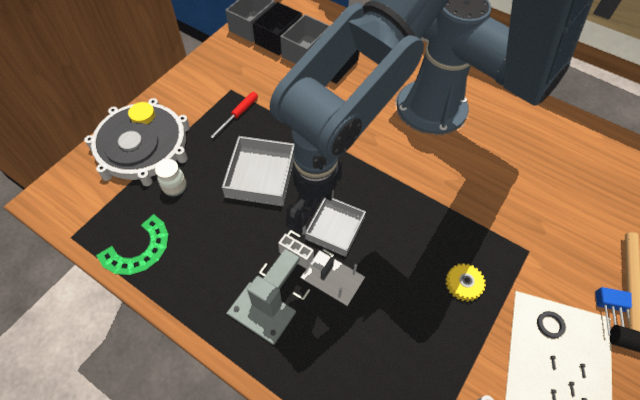

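View pics/side0.png

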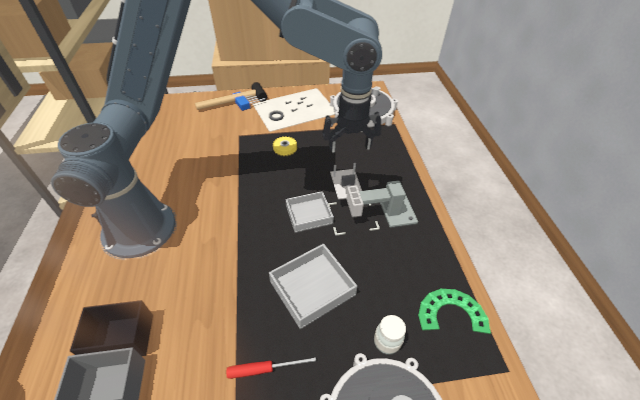

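The scene view has two tray-like objects: a large one at (260,170) scene / (313,285) side, and a smaller one at (335,225) scene / (310,211) side. By the description the smaller one is meant. The dispenser's magazine is at (295,245) scene / (354,198) side, and the bar is near (322,262) scene. Now a close crop of both views to check.

```bash
python3 - <<'E'
from h import *
a=cv2.imread('pics/scene0.png')[190:345,220:380];b=cv2.imread('pics/side0.png')[150:250,270:430]
a=cv2.resize(a,None,fx=3.6,fy=3.6,interpolation=cv2.INTER_CUBIC);cv2.imwrite('pics/c1.png',a)
cv2.imwrite('pics/c2.png',cv2.resize(b,None,fx=5,fy=5,interpolation=cv2.INTER_CUBIC))
E
```

```text
(no output)
```

View pics/c1.png

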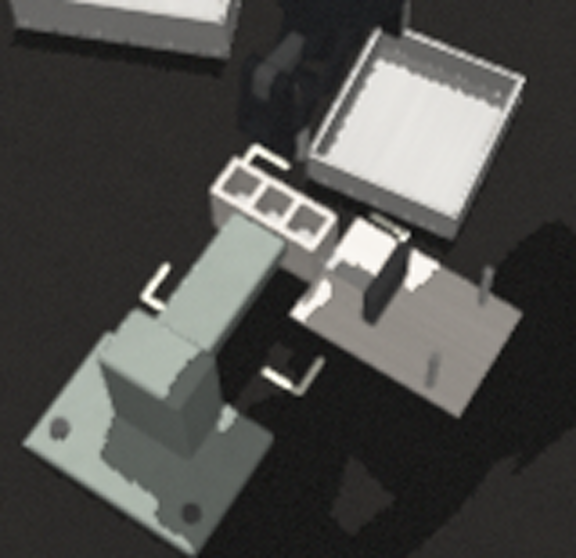

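View pics/c2.png

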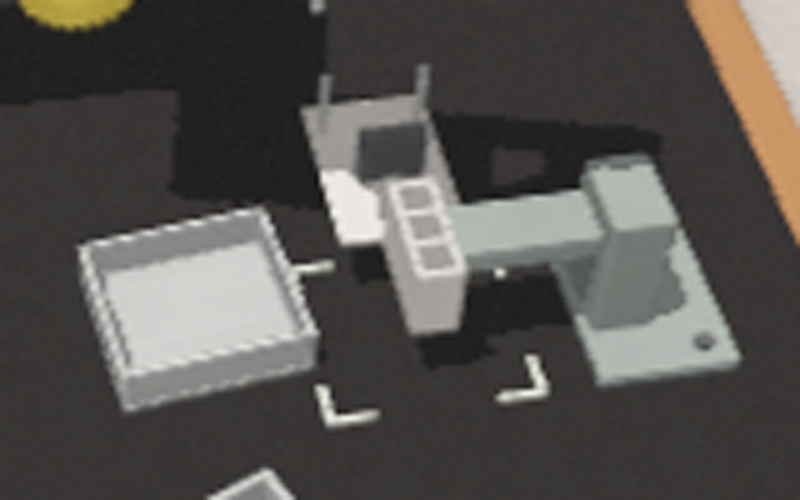

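The crops show the small tray (empty, rim corners c1 (378,32),(524,80),(458,224),(312,160)), the three open cells, the dark bar, two pins and the white corner marks. The choice is confirmed. Now the positions.

```bash
python3 - <<'E'
from h import *
def s(u,v,z): return onplane('scene',220+(u+.5)/3.6-.5,190+(v+.5)/3.6-.5,z)
def d(u,v,z): return onplane('side',270+(u+.5)/5-.5,150+(v+.5)/5-.5,z)
def show(n,f,P,z):
    q=np.array([f(u,v,z)[:2] for u,v in P]);print(n,q.tolist(),'mean',q.mean(0).round(1));return q
show('mag s',s,[(238,158),(337,212),(316,250),(212,190)],95)
show('mag d',d,[(385,182),(430,177),(466,268),(420,278)],95)
show('marks s diag',s,[(252,148),(302,390)],0); show('mark s far right',s,[(148,298)],0)
show('marks d',d,[(330,422),(547,392)],0)
show('tray s',s,[(378,32),(524,80),(458,224),(312,160)],34)
show('tray d',d,[(82,247),(265,210),(317,332),(122,374)],34)
show('bar s',s,[(408,240),(370,295)],95);show('bar d',d,[(358,130),(422,122)],95)
show('pins s',s,[(487,268),(436,355)],95);show('pins d',d,[(326,76),(424,66)],95)
E
```

```text
mag s [[632.4, -68.7], [627.5, 3.7], [656.0, 7.8], [659.7, -68.6]] mean [643.9 -31.4]
mag d [[627.1, 5.6], [654.8, 6.3], [660.4, -68.0], [632.6, -72.1]] mean [643.7 -32. ]
marks s diag [[582.4, -97.9], [705.9, 32.0]] mean [644.2 -33. ]
mark s far right [[712.5, -88.0]] mean [712.5 -88. ]
marks d [[580.8, -97.0], [715.4, -91.7]] mean [648.1 -94.4]
tray s [[471.2, -68.3], [445.7, 35.9], [564.4, 57.5], [580.6, -48.1]] mean [515.5  -5.8]
tray d [[444.4, 31.7], [562.0, 48.7], [578.5, -54.7], [459.9, -71.5]] mean [511.2 -11.4]
bar s [[618.2, 50.0], [661.6, 51.3]] mean [639.9  50.6]
bar d [[619.0, 51.5], [659.6, 53.6]] mean [639.3  52.6]
pins s [[606.2, 99.5], [670.8, 104.4]] mean [638.5 102. ]
pins d [[607.6, 102.3], [671.2, 103.8]] mean [639.4 103. ]
```

```bash
python3 - <<'E'
from h import *
from scipy.spatial.transform import Rotation as R
s=state();print(s['tcp_pos'],R.from_quat(s['ee_rot']).as_matrix().round(3).tolist(),s['width'])
print([onplane('side',u,v,40) for u,v in((271,282),(323,247),(355,283))])
E
python3 -m handwheel '{"delta_pos":[[-55,-3,0],[-55,-3,0],[-55,-3,-10],[-48,-1,-20],[0,0,-50],[0,0,-50],[0,0,-50],[0,0,-36]],"rot":[[0,0,-4.5],[0,0,-4.5],[0,0,0],[0,0,0],[0,0,0],[0,0,0],[0,0,0],[0,0,0]],"hand":[0.2,0.2,0.2,0.2,0.2,0.2,0.2,0.2]}' 40
```

```text
[6.24360437e+02 1.43755279e-01 2.30420213e+02] [[0.0, 1.0, -0.002], [1.0, -0.0, 0.0], [0.0, -0.002, -1.0]] 0.9979571852231635
[array([ 384.1, -255.4,   40. ]), array([ 531.8, -165.7,   40. ]), array([ 597.2, -286.7,   40. ])]
time: 1.1
tcp_pos: [410.7, -9.7, 13.5]
ee_rot: [0.76, 0.649, -0.001, -0.001]
wrist_force: [-5.7, 0.2, 2.9]
width: 0.605
grip_force: 2.4
```

```bash
python3 -m handwheel '{"delta_pos":[[12,-2,0],[12,-2,0],[10,-1.5,0],[10,-1.5,0],[10,-1.5,0],[10,-1.5,0],[10,-1.5,0],[0,0,0]],"rot":[[0,0,0],[0,0,0],[0,0,0],[0,0,0],[0,0,0],[0,0,0],[0,0,0],[0,0,0]],"hand":[0.2,0.2,0.2,0.2,0.2,0.2,0.2,0.2]}'
python3 - <<'E'
from h import *
a=cv2.resize(camera('side')[150:250,270:430,::-1],None,fx=5,fy=5,interpolation=cv2.INTER_CUBIC);cv2.imwrite('pics/p1.png',a)
E
```

```text
time: 2.1
tcp_pos: [488.5, -22.1, 15.4]
ee_rot: [0.76, 0.649, 0.001, 0.002]
wrist_force: [-0.2, -0.7, 0.2]
width: 0.602
grip_force: 0.2
```

View pics/p1.png

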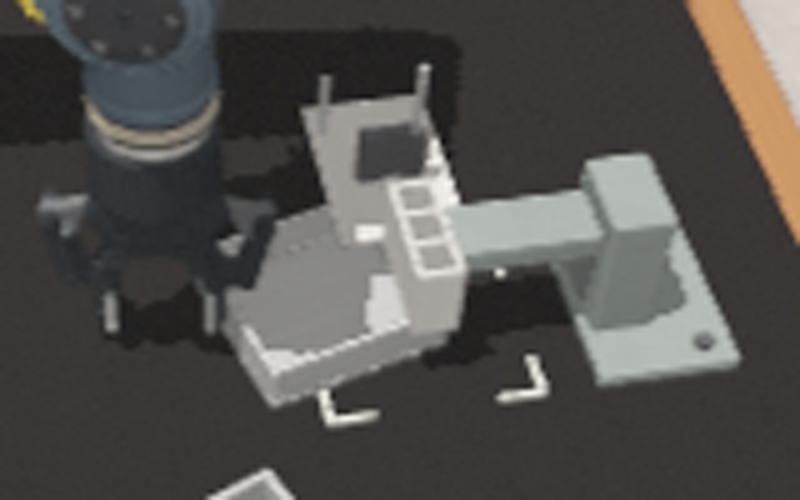

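The picture shows that the fingers close along world x here, so a single finger pushed the tray. Its rear-right rim corner is near c(275,372), and the right wall runs toward (405,320). I'll back off, turn the hand 90° and measure the tray.

```bash
python3 -m handwheel '{"delta_pos":[[-40,0,0],[-40,0,0],[0,0,30],[0,0,0],[0,0,0],[0,0,0],[0,0,0],[0,0,0]],"rot":[[0,0,0],[0,0,0],[0,0,10.5],[0,0,10.5],[0,0,10.5],[0,0,10.5],[0,0,10.5],[0,0,10.5]],"hand":[0.2,0.2,0.2,0.2,0.2,0.2,0.2,0.2]}'
python3 - <<'E'
from h import *
from scipy.spatial.transform import Rotation as R
print(R.from_quat(state()['ee_rot']).as_matrix().round(2).tolist(),state()['q'])
cv2.imwrite('pics/s2.png',camera('scene')[:,:,::-1]);
a=cv2.resize(camera('side')[150:250,270:430,::-1],None,fx=5,fy=5,interpolation=cv2.INTER_CUBIC);cv2.imwrite('pics/p2.png',a)
E
```

```text
time: 3.15
tcp_pos: [407.7, -22.0, 45.3]
ee_rot: [0.306, 0.952, 0.0, 0.002]
wrist_force: [-1.1, -0.3, 0.1]
width: 0.601
grip_force: 0.0
[[-0.81, 0.58, 0.0], [0.58, 0.81, -0.0], [-0.0, 0.0, -1.0]] [-3.29378729e-01  6.34692819e-01  2.11746232e+00  3.19802165e-04
  3.85677361e-01 -1.27784214e+00]
```

View pics/p2.png

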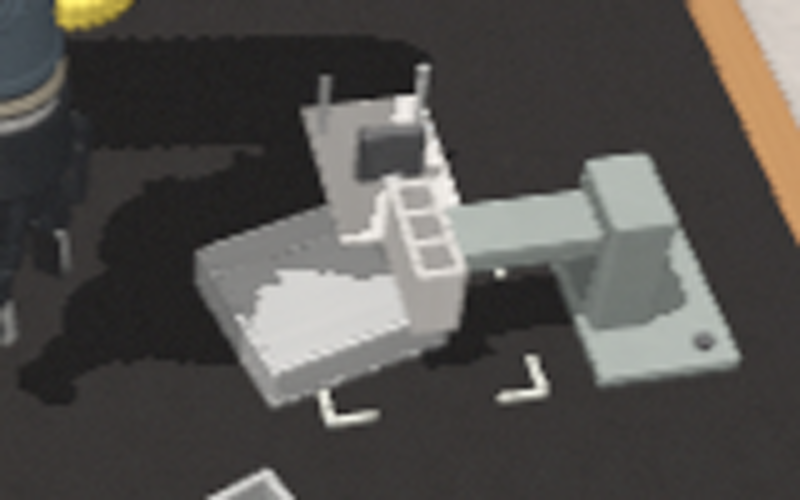

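Tray: rear-left rim corner c(195,250), rear-right rim c(268,378), and its bottom right edge runs (275,406)→(440,348).

```bash
python3 - <<'E'
from h import *
def d(u,v,z): return onplane('side',270+(u+.5)/5-.5,150+(v+.5)/5-.5,z)[:2]
a,b,e,f,g=d(195,250,34),d(268,378,34),d(275,406,0),d(440,348,0),d(335,208,34)
print(a,b,e,f,g)
for v in(f-e,g-a):print(np.degrees(np.arctan2(v[1],v[0])))
w=a-b;print(np.degrees(np.arctan2(-w[0],w[1])),np.linalg.norm(w))
th=np.arctan2(-w[0],w[1]);print((a+b)/2+60*np.array([np.cos(th),np.sin(th)]))
E
```

```text
[513.9  20.3] [544.3 -85.5] [549.9 -80.9] [657.9 -49.6] [606.5  44.8]
16.162371307017253
14.819677063858723
16.03118936739349 110.0808793569528
[586.7666905  -16.03036492]
```

```bash
python3 -m handwheel '{"delta_pos":[[0,2,0],[0,0,-15],[0,0,-15],[35,0,0],[35,0,0],[10,0,0],[10,0,0],[8,0,0]],"rot":[[0,0,8.5],[0,0,8.5],[0,0,8.5],[0,0,0],[0,0,0],[0,0,0],[0,0,0],[0,0,0]],"hand":[0.2,0.2,0.2,0.2,0.2,0.2,0.2,0.2]}'
python3 -m handwheel '{"delta_pos":[[8,0,0],[8,-1,0],[8,-1,0],[8,-1,0],[8,-1,0],[8,-1,0],[0,0,0]],"rot":[[0,0,0],[0,0,0],[0,0,0],[0,0,0],[0,0,0],[0,0,0],[0,0,0]],"hand":[0.2,0.2,0.2,0.2,0.2,0.2,0.2]}'
python3 - <<'E'
from h import *
from scipy.spatial.transform import Rotation as R
print(R.from_quat(state()['ee_rot']).as_matrix().round(2).tolist())
a=cv2.resize(camera('side')[150:250,270:430,::-1],None,fx=5,fy=5,interpolation=cv2.INTER_CUBIC);cv2.imwrite('pics/p3.png',a)
E
```

```text
time: 4.25
tcp_pos: [502.7, -19.1, 15.1]
ee_rot: [0.092, 0.996, 0.0, -0.001]
wrist_force: [-2.5, 0.3, 0.9]
width: 0.601
grip_force: 1.1
time: 5.12
tcp_pos: [553.8, -24.9, 15.5]
ee_rot: [0.092, 0.996, -0.0, 0.002]
wrist_force: [-0.0, 0.4, -1.5]
width: 0.601
grip_force: 0.0
[[-0.98, 0.18, 0.0], [0.18, 0.98, -0.0], [-0.0, -0.0, -1.0]]
```

View pics/p3.png

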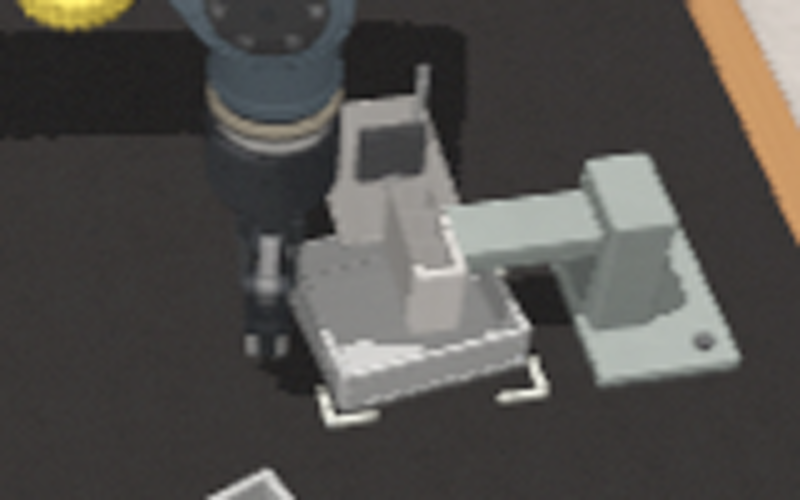

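The tray is now almost inside the marks, with its right bottom edge c(345,408)→(525,368), rim corners c(343,375) and c(528,325), and the mark's inner side still free by a little.

```bash
python3 - <<'E'
from h import *
def d(u,v,z): return onplane('side',270+(u+.5)/5-.5,150+(v+.5)/5-.5,z)[:2]
for a,b in((d(343,376,34),d(528,326,34)),(d(345,408,0),d(525,368,0))):
    w=b-a;l=np.linalg.norm(w);t=w/l;n=np.array([-t[1],t[0]]);print(a,b,l,np.degrees(np.arctan2(t[1],t[0])),(a+b)/2+55*n)
E
```

```text
[588.2 -89.6] [705.3 -66.3] 119.39556105651491 11.253464904083325 [636.01677015 -24.00745856]
[591.5 -87.8] [706.6 -71.8] 116.20675539743809 7.913945516109018 [641.4772905  -25.32382107]
```

```bash
python3 -m handwheel '{"delta_pos":[[5,-1,0],[0,0,0],[-15,0,0],[-25,0,0],[0,0,55],[0,0,55],[0,0,0]],"rot":[[0,0,0],[0,0,0],[0,0,0],[0,0,0],[0,0,4.5],[0,0,4],[0,0,4]],"hand":[0.2,0.2,0.2,0.2,-0.18,-0.18,-0.18]}'
python3 -m handwheel '{"delta_pos":[[41,26,10],[41,26,0],[40,25,0],[0,0,0]],"rot":[[0,0,0],[0,0,0],[0,0,0],[0,0,0]],"hand":[-0.18,-0.18,-0.18,-0.18]}'
python3 - <<'E'
from h import *
from scipy.spatial.transform import Rotation as R
print(R.from_quat(state()['ee_rot']).as_matrix().round(3).tolist(),state()['q'])
E
```

```text
time: 6.05
tcp_pos: [520.8, -26.5, 129.7]
ee_rot: [-0.019, 1.0, -0.002, 0.006]
wrist_force: [1.1, 0.6, 0.5]
width: 0.413
grip_force: 0.0
time: 6.55
tcp_pos: [642.5, 53.1, 135.7]
ee_rot: [-0.019, 1.0, -0.0, 0.003]
wrist_force: [-0.9, -0.9, 0.2]
width: 0.409
grip_force: 0.0
[[-0.999, -0.037, 0.006], [-0.037, 0.999, -0.0], [-0.006, -0.0, -1.0]] [-9.08025504e-02  6.63896801e-01  1.46741469e+00  4.11625792e-04
  1.00469348e+00 -1.69909471e+00]
```

```bash
python3 -m handwheel '{"delta_pos":[[-1.5,-1.5,-20],[0,0,-20],[0,0,-15],[0,0,-13],[0,0,0]],"rot":[[0,0,0],[0,0,0],[0,0,0],[0,0,0],[0,0,0]],"hand":[-0.18,-0.18,-0.18,-0.18,-0.18]}'
python3 - <<'E'
from h import *
a=cv2.resize(camera('side')[130:250,270:430,::-1],None,fx=4,fy=4,interpolation=cv2.INTER_CUBIC);b=cv2.resize(camera('scene')[190:310,220:420,::-1],None,fx=4,fy=4,interpolation=cv2.INTER_CUBIC)[:,100:]
cv2.imwrite('pics/p4.png',cv2.resize(np.hstack([a,b]),None,fx=.6,fy=.6,interpolation=cv2.INTER_AREA))
E
```

```text
time: 7.18
tcp_pos: [636.6, 49.9, 66.2]
ee_rot: [-0.017, 1.0, 0.0, -0.001]
wrist_force: [-0.0, 0.6, -1.2]
width: 0.409
grip_force: 0.0
```

View pics/p4.png

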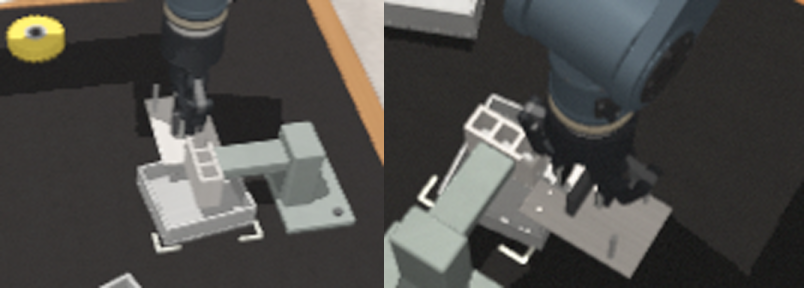

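The picture shows the tray inside the marks (side view, around (197,200)) and the fingers straddling the bar (scene view, around (577,190)). Now close the fingers.

```bash
python3 -m handwheel '{"delta_pos":[[2,0,0.5],[0,0,0],[0,0,0],[0,0,0],[0,0,0],[0,0,0]],"rot":[[0,0,0],[0,0,0],[0,0,0],[0,0,0],[0,0,0],[0,0,0]],"hand":[-1,-1,-1,-1,-1,-1]}' 70
```

```text
time: 8.02
tcp_pos: [640.6, 49.6, 68.8]
ee_rot: [-0.018, 1.0, -0.0, 0.001]
wrist_force: [0.5, -2.3, 5.8]
width: 0.103
grip_force: 69.0
```

```bash
python3 -m handwheel '{"delta_pos":[[-0.2,6,0],[-0.2,6,0],[-0.2,6,0],[-0.2,6,0],[-0.2,6,0],[-0.2,6,0],[0,0,0],[0,0,0]],"rot":[[0,0,0],[0,0,0],[0,0,0],[0,0,0],[0,0,0],[0,0,0],[0,0,0],[0,0,0]],"hand":[-1,-1,-1,-1,-1,-1,-1,-1]}'
python3 -m handwheel '{"delta_pos":[[-0.2,5,0],[-0.2,5,0],[-0.2,4,0],[0,0,0],[0,0,0]],"rot":[[0,0,0],[0,0,0],[0,0,0],[0,0,0],[0,0,0]],"hand":[-1,-1,-1,-1,-1]}'
python3 - <<'E'
from h import *
print(np.mean([(camera('side'),state()['tcp_pos'])[1] for _ in range(10)],0))
S=camera('side');C=camera('scene')
a=cv2.resize(S[150:240,310:400,::-1],(400,400),interpolation=cv2.INTER_CUBIC);b=cv2.resize(C[220:310,270:360,::-1],(400,400),interpolation=cv2.INTER_CUBIC)
cv2.imwrite('pics/p5.png',np.hstack([a,b]))
E
```

```text
time: 9.02
tcp_pos: [639.2, 83.4, 68.8]
ee_rot: [-0.018, 1.0, -0.002, 0.001]
wrist_force: [-0.2, -7.6, 6.0]
width: 0.103
grip_force: 69.1
time: 9.65
tcp_pos: [638.7, 96.6, 68.8]
ee_rot: [-0.018, 1.0, -0.003, 0.001]
wrist_force: [0.4, -10.8, 5.5]
width: 0.105
grip_force: 69.1
[638.66678327  96.52916684  68.82264558]
```

View pics/p5.png

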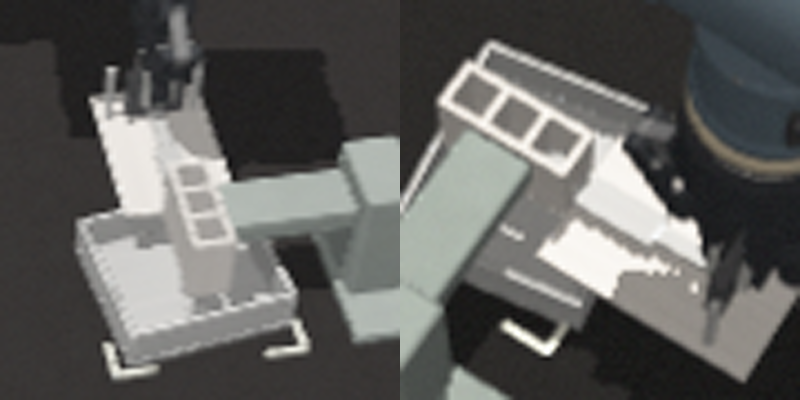

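The left half (side view) shows the tray at the marks, and the right half (scene view) shows the gripped bar just short of the near pin at (710,320). TCP travel is 47 mm, so about 5 mm remains.

```bash
python3 -m handwheel '{"delta_pos":[[-0.1,2.5,0],[-0.1,2.7,0],[0,0,0],[0,0,0],[0,0,0],[0,0,0]],"rot":[[0,0,0],[0,0,0],[0,0,0],[0,0,0],[0,0,0],[0,0,0]],"hand":[-1,-1,-1,-1,-1,-1]}'
python3 - <<'E'
from h import *
m=camera_model('wrist');print(m)
cv2.imwrite('pics/w.png',camera('wrist')[:,:,::-1])
C=camera('scene');cv2.imwrite('pics/scene5.png',C[:,:,::-1])
s=camera('side');cv2.imwrite('pics/side5.png',s[:,:,::-1])
E
```

```text
time: 11.0
tcp_pos: [638.5, 101.5, 68.8]
ee_rot: [-0.018, 1.0, -0.003, 0.001]
wrist_force: [-0.8, -11.3, 6.7]
width: 0.104
grip_force: 69.2
{'fov_y': 65.70646984690485, 'cx': 319.98763004992065, 'cy': 202.8409955373439, 'tool_from_camera': array([[ 1.45493590e-04, -9.65632862e-01, -2.59909899e-01,
         6.55633667e+01],
       [ 9.99999971e-01,  9.04888236e-05,  2.23595195e-04,
        -4.32340630e-01],
       [-1.92391927e-04, -2.59909924e-01,  9.65632847e-01,
        -1.42270831e+02],
       [ 0.00000000e+00,  0.00000000e+00,  0.00000000e+00,
         1.00000000e+00]])}
```

View pics/w.png

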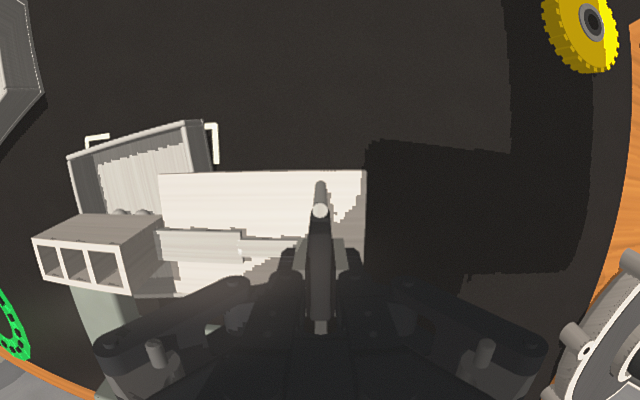

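The wrist view shows both pins at column 320 ((320,210) and (321,327)), in line with the gripped bar. Two balls are in the tray at (120,212) and (143,212), and the tray is inside the marks. The job is done, so I'm handing it in.

```bash
python3 -c "
from cell import sign_off;print(sign_off())"
```

```text
the job is handed in; nothing more can be done
None
```

I handed the job in at about 11 s: the tray is inside the corner marks, two balls are in it, and the bar is gripped at about 69 N and held in line with the pins. The third ball looked to be still in its cell (I saw only two in the tray), and no verdict came back.

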